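# Stand the loose support post on the board stand

### The job

The board stand on the repair bench lacks one of its two loose support posts. Take the long green-capped aluminium post from its sloping cradle and set it down, without dropping it, upright on its black foot inside the empty orange ring of the stand, then let go and see that it stands by itself without wobbling for a second or two. Leave the green-capped post that already stands there and the short red-capped post in the other cradle where they are.

Things in the scene. Friction and masses are not known exactly. Their poses are not given: they have to be found in the camera images.
- post: To stand up: 24 x 24 mm square aluminium, 110 mm long, round 24 mm black foot and green cap. Origin: foot's underside centre; z runs foot to cap, x, y square to its flats. Lies in a fixed grey trough, cap 45 deg up, towards the robot, y level; end stop under the foot, walls 19 mm beside the axis along the lower 64 mm; the upper 46 mm are free on both y sides and below. Lifts straight up.
- seat: Empty orange ring, 52 mm outside, on the fixed grey 180 x 220 mm stand plate. Origin: ring centre on the plate's top, 6 mm above the table; z up. The other ring, 130 mm to one side as seen from the robot, carries the standing post. A thin fixed column, 110 mm tall, rises midway between the rings and 105 mm farther from the robot.
- standing_post: An identical green-capped post that already stands, loose, on the other ring of the stand; leave it standing there. Origin: centre of its foot's underside, z up along the post.
- short_post: Short post of the same profile, 80 mm long, red cap, loose, lying in the other sloping trough (about 120 to 220 mm to one side of the first); leave it there. Origin: foot's underside centre, z from foot to cap.
Not all that is in view belongs to the job. Leave any yellow look-alike of the post alone. Leave any blue look-alike of the standing_post alone.

How it is judged:
By the outcome, as a careful person would: the job done as asked, in the order asked, and still so for the second after the job is handed in, with the robot touching nothing.
It also fails if it takes over 45 s, if anything falls off the work surface, if the arm or the gripper's body presses on something with over 40 N, if the wrist force passes 120 N, or if a joint passes its speed limit or range.

### The arm

A 7-joint arm with a two-finger parallel gripper is mounted at the origin on the work surface. World frame = base frame: x ahead of the robot, y to its left, z up, the work surface at z = 0. Lengths are in mm, angles in degrees, forces in N, time in s.
With the tool pointing down it reaches from about 425 to 1025 mm from the base axis. Payload 9.4 kg.
Tool frame: the origin (TCP) lies midway between the tips of the shut fingers; the grasp point (between the pads) lies 19 mm behind it; z points along the fingers, y is the line along which they close (so a half turn about z gives the same grasp; the last joint's range is limited). The gripper opens to 85 mm and grips with 20 to 120 N. Pads are 22 mm wide; open, the fingers measure 114 mm over their backs; the gripper's body (76 mm by 85 mm) begins 54 mm behind the grasp point. The pads swing forward as they close: fully open they stand 13 mm farther back than shut.
Start: joints at [70.262, 34.337, -0.143, 91.639, 0.103, 54.024, -4.572], TCP at [191.833, -699.16, 231.275] pointing down, gripper open.
Joint ranges: [-147.43, 147.43], [-19.82, 112.94], [-74.19, 73.91], [6.32, 146.72], [-59.91, 239.91], [6.04, 106.73], [-150.56, 150.56]. Speed limits (degrees/s): [127.2, 127.2, 172.46, 172.46, 180, 180, 180].

### API

Orientations are given as [roll, pitch, yaw] about the fixed x, y, z axes, in that order (R = Rz(yaw) Ry(pitch) Rx(roll)).
In Python, from cell import arm gives the robot as it stands.
- The arm moves only by the tool move_arm, never from a script. Its argument "steps" is a list of rows, each a list of 7 numbers: the opening in per cent of the stroke, from 0 (shut) to 100 (fully open), then the shift along the world's x, y, z in units of 100 mm (1.0 is 100 mm), then the turn, a rotation vector about the world's x, y, z in units of 90 degrees (1.0 is 90 degrees). A call has 1 to 8 rows; each row shifts and turns the commanded pose from where the row before left it; what a row does not reach is not made up. A row lasts 1/8 s, in which the tool goes at most 62.5 mm and 10.7 degrees, less where a joint would pass 70% of its speed; a pose out of reach is approached as far as the arm can. A call with a number of a shift or a turn outside -1 to 1 is refused whole. A call with a gripper value outside its range is refused whole. The fingers move at their own pace and stop on an object; "grip_force" is the grip in N (left out, the last holds). Time passes only in rows, so rows that do not move let the fingers close. It gives the time, the measured TCP pose, the force, the opening and the grip force at its end, in the units of the state.
- arm.get_state(): the state, without advancing time (a new reading comes with each control period).
- arm.grab_frame(name): name is "scene" or "top"; returns a dict with "frame" (480x640x3 uint8, red, green, blue), "mtx" (3x3 intrinsics, pixels), "R" (3x3) and "t" (3): a world point X has camera coordinates R X + t. Camera axes: x right, y down, z forward; pixel columns grow to the right and rows downward; lengths in mm; the calibration is good to about 2 mm. A picture is of the moment at which its call begins. There is no depth.
- arm.sign_off(): hands the job in; it is judged then, once.
The state is a dict: "time": time; "joint_positions": joint angles; "qvel": joint speeds; "effort": joint torques, N m; "eef_pos": TCP position; "tcp_rot": TCP orientation; "wrist_force": force on the tool from outside, world axes, zero at the start; "wrist_torque": the same for the moment, N m; "grip_width": finger opening in mm; "grasp_force": force on a finger pad.
Only numpy, scipy, OpenCV 4.12 (cv2) and the standard library are available. Lean on these libraries where they do the work, as an engineer would, in place of code of your own. Each camera call takes 0.05 s, during which the arm holds its last target. There are 200 camera calls.

## Working session

There is one attempt and no reset: what is moved stays moved. The work goes in short steps, Python scripts to look and compute and a tool call to move; the robot and the scene stay as the last step left them, time stands still between calls to the robot, and variables do not carry over. Pictures are saved under pics/ and viewed, at most 10 in all, crops included, and the job is handed in when it is done.

Besides the shell and the picture viewer there is one more tool, called after ">>>" by a JSON object that holds its "method" and its "body", one argument or row to a line. move_arm: Moves the arm, as the interface text tells. Shifts and turns lie within -1 to 1; 1 stands for 100 mm of shift or 90 degrees of turn. Its arguments: {"type":"object","properties":{"steps":{"type":"array","items":{"type":"array","items":{"type":"number"}}},"grip_force":{"type":"number"}},"required":["steps"]}

```bash
mkdir -p pics
python3 - <<'E'
from cell import arm
import cv2,numpy as np
for n in("scene","top"):
    f=arm.grab_frame(n); cv2.imwrite(f"pics/{n}0.png",f["frame"][:,:,::-1])
    np.savez(f"{n}0.npz",**f)
    print(n,(-f["R"].T@f["t"]).round(),f["R"].round(3).tolist(),f["mtx"].round(1).tolist())
s=arm.get_state();print(s["eef_pos"],s["tcp_rot"],s["grip_width"])
E
```

```text
scene [765. 503. 692.] [[-0.885, 0.466, -0.005], [0.365, 0.685, -0.631], [-0.291, -0.56, -0.776]] [[438.4, 0.0, 315.3], [0.0, 438.4, 238.7], [0.0, 0.0, 1.0]]
top [ 368.   52. 1131.] [[0.016, -0.999, 0.032], [-0.99, -0.02, -0.139], [0.14, -0.029, -0.99]] [[541.6, 0.0, 309.6], [0.0, 541.6, 234.9], [0.0, 0.0, 1.0]]
[ 191.71295908 -698.72910952  230.48763735] [-1.79916189e+02  8.30042980e-03  1.53488158e+01] 85.77124180250405
```

View pics/scene0.png

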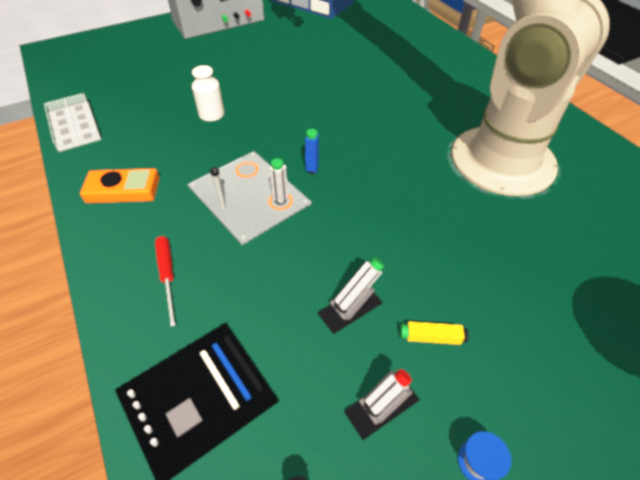

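View pics/top0.png

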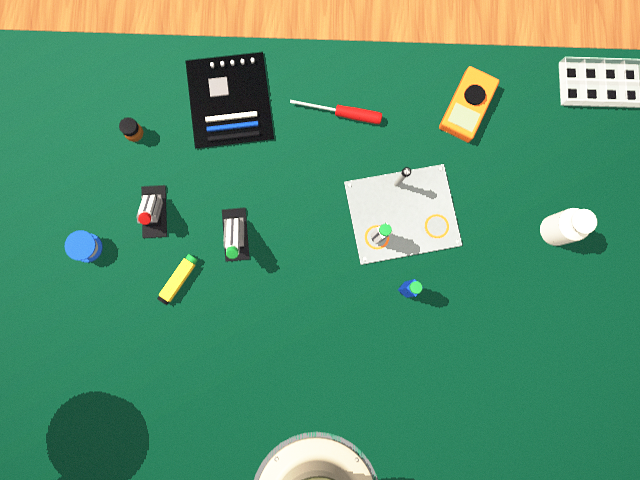

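The scene shows five things that could be confused (pixels given as scene / top):
- Long green-capped post in the cradle, (376,265) / (233,250). This is the target.
- Yellow look-alike lying down, (435,332) / (178,280).
- Blue look-alike standing, (312,150) / (411,289).
- Standing post on its ring, (279,180) / (382,232).
- Short red-capped post in the other cradle, (402,378) / (145,217).

The empty ring is at (247,170) / (437,226), and the column is at (215,172) / (405,172).

```bash
cat > h.py <<'E'
import cv2,numpy as np
def ray(f,p):
    p=cv2.undistortPoints(np.float64([[p]]),f["mtx"],None)[0,0]
    return -f["R"].T@f["t"], f["R"].T@np.array([p[0],p[1],1.])
def onplane(f,p,z):
    c,d=ray(f,p); return c+d*(z-c[2])/d[2]
def tri(f,p,g,q):
    P=[x["mtx"]@np.c_[x["R"],x["t"].reshape(3)] for x in(f,g)]
    X=cv2.triangulatePoints(P[0],P[1],np.float64(p).reshape(2,1),np.float64(q).reshape(2,1))[:,0]
    X=X[:3]/X[3]; v=f["R"]@X+f["t"].reshape(3); u=f["mtx"]@v; 
    return X, np.linalg.norm(u[:2]/u[2]-p)
def mask(f,lo,hi,box):
    m=cv2.inRange(cv2.cvtColor(f["frame"],cv2.COLOR_RGB2HSV),np.array(lo),np.array(hi))
    k=np.zeros_like(m);x0,y0,x1,y1=box;k[y0:y1,x0:x1]=255
    return m&k
def cen(m):
    y,x=np.nonzero(m); return np.array([x.mean(),y.mean()]),len(x)
def proj(f,X):
    v=f["R"]@np.array(X)+f["t"].reshape(3);u=f["mtx"]@v;return u[:2]/u[2]
E
python3 - <<'E'
from h import *
S=dict(np.load("scene0.npz"));T=dict(np.load("top0.npz"))
G=([45,150,140],[75,255,255])
for n,bs,bt in(("cap",(360,250,392,280),(220,238,245,262)),("standcap",(265,150,292,175),(375,220,396,242))):
    a,na=cen(mask(S,*G,bs));b,nb=cen(mask(T,*G,bt));X,e=tri(S,a,T,b);print(n,a.round(1),na,b.round(1),nb,X.round(1),e.round(2))
a,na=cen(mask(S,[0,150,100],[8,255,255],(385,360,420,395)));b,nb=cen(mask(T,[0,150,100],[8,255,255],(130,205,165,230)));X,e=tri(S,a,T,b);print("red",na,nb,X.round(1),e)
for f,n,bx in((S,"S",(228,155,265,182)),(T,"T",(420,210,455,242))):
    m=mask(f,[10,60,120],[28,255,255],bx);c=max(cv2.findContours(m,0,1)[0],key=len);el=cv2.fitEllipse(cv2.convexHull(c));print("ring",n,np.round(el[0],1),np.round(el[1],1),onplane(f,el[0],8).round(1))
for f,n,bx in((S,"S",(310,275,390,340)),(T,"T",(215,200,255,268))):
    m=mask(f,[0,0,0],[179,255,55],bx);
    nl,lab,st,_=cv2.connectedComponentsWithStats(m);
    for i in np.argsort(-st[1:,4])[:2]+1:
        pass
    cs=[c for c in cv2.findContours(m,0,1)[0] if cv2.contourArea(c)>15]
    q=cv2.boxPoints(cv2.minAreaRect(np.vstack(cs)));print("base",n,[(p.round(),onplane(f,p,2)[:2].round()) for p in q])
# white body in top: side line
for f,n,bx in((T,"T",(222,212,248,246)),(S,"S",(330,255,385,315))):
    m=mask(f,[0,0,150],[179,60,255],bx);y,x=np.nonzero(m);v=cv2.fitLine(np.float32(np.c_[x,y]),2,0,.01,.01).ravel();print("body",n,len(x),v.round(2))
o=[cv2.resize(T["frame"][190:280,120:260],(400,257),interpolation=2),cv2.resize(S["frame"][230:350,300:480],(400,267),interpolation=2)[:257]]
cv2.imwrite("pics/crop.png",np.hstack(o)[:,:,::-1])
E
```

```text
cap [377.2 263.5] 106 [232.  252.4] 70 [476.6 169.9  98.2] 0.64
standcap [276.5 162.3] 104 [386.  231.5] 11 [ 522.3 -124.4  110.9] 0.73
red 183 122 [543.1 345.3  76.4] 0.39909146161820513
ring S [246.6 169.3] [16.6 24. ] [ 551.9 -247.4    8. ]
ring T [436.3 225.8] [24.  24.6] [ 551.5 -248.7    8. ]
base S [(array([318., 312.], dtype=float32), array([580., 157.])), (array([367., 281.], dtype=float32), array([467., 141.])), (array([381., 302.], dtype=float32), array([470., 193.])), (array([332., 334.], dtype=float32), array([579., 205.]))]
base T [(array([240., 221.], dtype=float32), array([554., 166.])), (array([248., 221.], dtype=float32), array([554., 149.])), (array([248., 255.], dtype=float32), array([483., 147.])), (array([240., 255.], dtype=float32), array([482., 164.]))]
body T 374 [ 1.3000e-01 -9.9000e-01  2.3099e+02  2.3122e+02]
body S 1204 [  0.6   -0.8  357.24 288.73]
```

View pics/crop.png

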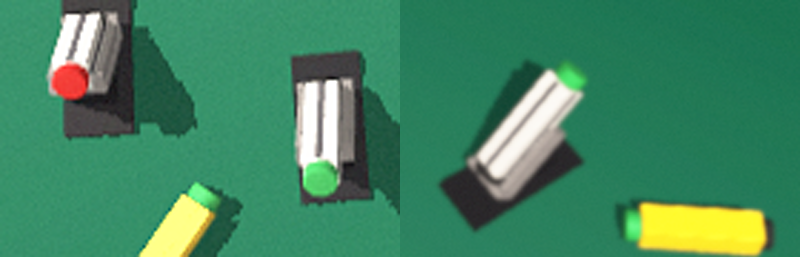

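The crop confirms the choice. The long post with the green cap (320,178) is in the right-hand cradle in the top view, and the short red one is at (70,82). I'll approach along the post axis from the cap side, so that a 45° turn leaves the tool pointing straight down.

>>> {"method": "move_arm", "body": {
  "steps": [
    [100, 0.37, 0.46, 0.07, 0, 0, -0.0145],
    [100, 0.37, 0.46, 0.07, 0, 0, -0.0145],
    [100, 0.37, 0.46, 0.07, 0, 0, -0.0145],
    [100, 0.37, 0.46, 0.07, 0, 0, -0.0145],
    [100, 0.37, 0.46, 0.07, 0, 0, -0.0145],
    [100, 0.37, 0.46, 0.07, 0, 0, -0.0145],
    [100, 0.37, 0.46, 0.07, 0, 0, -0.0145],
    [100, 0, 0.5, 0, 0, 0, 0]
  ]
}}

```text
time: 1.1
eef_pos: [453.8, -324.9, 280.3]
tcp_rot: [180.0, -0.1, 6.4]
wrist_force: [-0.5, -0.1, 0.4]
grip_width: 85.5
grasp_force: 0.0
```

Run:
```python
from h import *
S=dict(np.load("scene0.npz"));T=dict(np.load("top0.npz"))
q=[onplane(T,p,3)[:2] for p in((222.6,210),(246.4,208.2),(249.9,259.3),(225.7,261))]
print(np.round(q))
for i,j in((0,3),(1,2)):
    d=q[i]-q[j];print(np.degrees(np.arctan2(d[1],d[0])))
d=q[0]-q[1];print(np.degrees(np.arctan2(-d[0],d[1])))
# body from two planes of fitted lines
def pl(f,l,):
    c,a=ray(f,l[2:]);_,b=ray(f,np.array(l[2:])+20*np.array(l[:2]));return np.cross(a,b)
m=mask(T,[0,0,150],[179,60,255],(222,212,248,246))
```

```text
[[577. 203.]
 [582. 153.]
 [474. 143.]
 [469. 193.]]
5.570322005102322
5.657912570939214
5.654013954640954
```

>>> {"method": "move_arm", "body": {
  "steps": [
    [100, -0.02, 0.545, -0.05, 0.0054, -0.0553, -0.001],
    [100, -0.02, 0.545, -0.05, 0.0054, -0.0553, -0.001],
    [100, -0.02, 0.545, -0.05, 0.0054, -0.0553, -0.001],
    [100, -0.02, 0.545, -0.05, 0.0054, -0.0553, -0.001],
    [100, -0.02, 0.545, -0.05, 0.0054, -0.0553, -0.001],
    [100, -0.02, 0.545, -0.05, 0.0054, -0.0553, -0.001],
    [100, -0.02, 0.545, -0.05, 0.0054, -0.0553, -0.001],
    [100, -0.02, 0.545, -0.05, 0.0054, -0.0553, -0.001]
  ]
}}

```text
time: 2.1
eef_pos: [433.8, -31.6, 259.7]
tcp_rot: [177.0, -25.6, 6.3]
wrist_force: [0.6, 0.1, -0.4]
grip_width: 85.4
grasp_force: 0.0
```

>>> {"method": "move_arm", "body": {
  "steps": [
    [100, -0.04, 0.53, -0.05, 0.0054, -0.0553, -0.001],
    [100, 0, 0, 0, 0, 0, 0]
  ]
}}

```text
time: 2.35
eef_pos: [434.8, -20.0, 262.4]
tcp_rot: [176.3, -26.1, 7.1]
wrist_force: [-0.5, 0.1, 0.5]
grip_width: 85.2
grasp_force: 0.0
```

Run:
```python
from cell import arm
from scipy.spatial.transform import Rotation as R
s=arm.get_state();r=R.from_euler('xyz',s["tcp_rot"],degrees=True).as_matrix();print(s["joint_positions"],s["eef_pos"],r.round(3))
```

```text
[ -19.29156073    3.96168545   12.29297745  143.99732324   26.25185142
    6.68975556 -116.43587369] [434.7634056  -20.04450644 262.36151888] [[ 0.891  0.094  0.444]
 [ 0.11  -0.994 -0.01 ]
 [ 0.441  0.058 -0.896]]
```

The elbow is at its limit (joint 4 at 144°), so a 45° tilt is out of reach here. I'll split the turn: about 22° forward at the grasp and about 23° backward when placing.

```bash
cat > d.py <<'E'
from cell import arm
import numpy as np
from scipy.spatial.transform import Rotation as R
def delta(tgt,tilt,psi=5.6,roll=0):
    s=arm.get_state();c=R.from_euler('xyz',s["tcp_rot"],degrees=True)
    g=R.from_euler('xyz',[180,0,0],degrees=True)
    g=R.from_euler('z',psi,degrees=True)*R.from_euler('y',-tilt,degrees=True)*g
    print("pos",s["eef_pos"].round(1),"j",np.round(s["joint_positions"],0),"shift",((np.array(tgt)-s["eef_pos"])/100).round(3),"turn",((g*c.inv()).as_rotvec(degrees=True)/90).round(4),"grip",s["grip_width"],s["grasp_force"],"F",np.round(s["wrist_force"],1))
E
python3 -c "
from d import *
delta((500,60,250),15);delta((454,166,158),22)"
```

```text
pos [434.8 -20.  262.4] j [ -19.    4.   12.  144.   26.    7. -116.] shift [ 0.652  0.8   -0.124] turn [ 0.0249  0.1273 -0.0016] grip 85.17741506637002 0.0 F [-0.5  0.1  0.5]
pos [434.8 -20.  262.4] j [ -19.    4.   12.  144.   26.    7. -116.] shift [ 0.192  1.86  -1.044] turn [0.0325 0.0499 0.0006] grip 85.17741506637002 0.0 F [-0.5  0.1  0.5]
```

>>> {"method": "move_arm", "body": {
  "steps": [
    [100, 0.33, 0.2, -0.03, 0.012, 0.06, 0],
    [100, 0.33, 0.4, -0.03, 0.012, 0.067, 0],
    [100, 0, 0.4, -0.06, 0, 0, 0],
    [100, 0, 0.4, -0.2, 0, 0, 0],
    [100, 0, 0.4, -0.2, 0, 0, 0],
    [100, 0, 0, 0, 0, 0, 0]
  ]
}}

```text
time: 3.1
eef_pos: [499.6, 159.0, 208.6]
tcp_rot: [179.9, -14.9, 5.6]
wrist_force: [-0.0, -0.1, -0.4]
grip_width: 85.2
grasp_force: 0.0
```

```bash
python3 -c "
from d import *
delta((454,166,158),22)"
```

```text
pos [499.6 159.  208.6] j [ -30.   18.    3.  130.   14.   19. -124.] shift [-0.456  0.07  -0.506] turn [ 0.0092 -0.0781  0.0001] grip 85.15647257520713 0.0 F [-0.  -0.1 -0.4]
```

>>> {"method": "move_arm", "body": {
  "steps": [
    [100, -0.15, 0.02, -0.17, 0.003, -0.026, 0],
    [100, -0.15, 0.02, -0.17, 0.003, -0.026, 0],
    [100, -0.15, 0.03, -0.17, 0.003, -0.026, 0],
    [100, 0, 0, 0, 0, 0, 0]
  ]
}}

```text
time: 3.6
eef_pos: [465.4, 164.7, 184.6]
tcp_rot: [179.2, -20.1, 5.4]
wrist_force: [0.7, 0.9, 0.2]
grip_width: 85.2
grasp_force: 0.0
```

Run:
```python
from d import *
import cv2
delta((491.4,169.8,65.6),22)
f=arm.grab_frame("scene")["frame"];g=arm.grab_frame("top")["frame"]
o=np.hstack([cv2.resize(f[180:350,270:450],(400,378),interpolation=2),cv2.resize(g[150:320,150:330],(400,378),interpolation=2)])
cv2.imwrite("pics/pre.png",o[:,:,::-1])
```

```text
pos [465.4 164.7 184.6] j [ -45.   19.   17.  139.   36.    6. -150.] shift [ 0.26   0.051 -1.19 ] turn [ 0.0108 -0.0206  0.0054] grip 85.20092822945972 0.0 F [0.7 0.9 0.2]
```

View pics/pre.png

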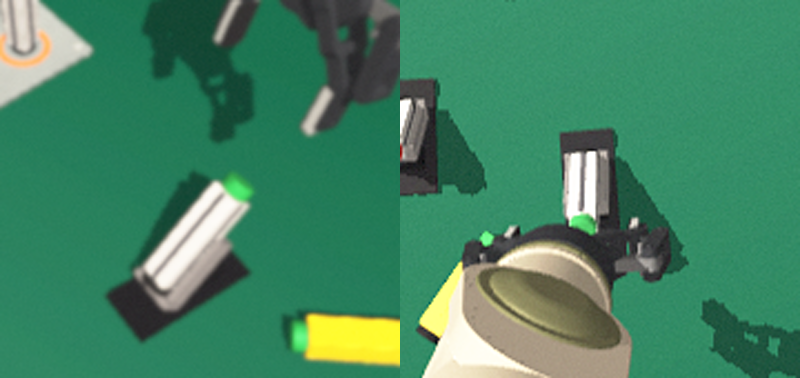

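The picture shows the open fingers hovering on the robot side, above the post's cap at (238,186). Joint 7 has reached its limit at -150°, so I'll back off and turn the gripper half a turn. The grasp is the same, with plenty of range.

>>> {"method": "move_arm", "body": {
  "steps": [
    [100, 0.15, 0, 0.1, -0.007, 0.07, 0],
    [100, 0.15, 0, 0.1, -0.007, 0.07, 0],
    [100, 0.15, 0, 0.1, -0.007, 0.07, 0],
    [100, 0, 0, 0, 0, 0, 0.115],
    [100, 0, 0, 0, 0, 0, 0.115],
    [100, 0, 0, 0, 0, 0, 0.115],
    [100, 0, 0, 0, 0, 0, 0.115],
    [100, 0, 0, 0, 0, 0, 0.115]
  ]
}}

```text
time: 4.7
eef_pos: [502.7, 161.7, 201.3]
tcp_rot: [178.3, -6.6, 57.3]
wrist_force: [-0.2, -0.0, -1.2]
grip_width: 85.1
grasp_force: 0.0
```

>>> {"method": "move_arm", "body": {
  "steps": [
    [100, 0, 0, 0, 0, 0, 0.115],
    [100, 0, 0, 0, 0, 0, 0.115],
    [100, 0, 0, 0, 0, 0, 0.115],
    [100, 0, 0, 0, 0, 0, 0.115],
    [100, 0, 0, 0, 0, 0, 0.115],
    [100, 0, 0, 0, 0, 0, 0.115],
    [100, 0, 0, 0, 0, 0, 0.115],
    [100, 0, 0, 0, 0, 0, 0.115]
  ]
}}

```text
time: 5.7
eef_pos: [502.8, 161.3, 201.4]
tcp_rot: [178.1, -6.6, 140.1]
wrist_force: [0.0, -0.4, -0.8]
grip_width: 85.9
grasp_force: 0.0
```

>>> {"method": "move_arm", "body": {
  "steps": [
    [100, 0, 0, 0, 0, 0, 0.115],
    [100, 0, 0, 0, 0, 0, 0.115],
    [100, 0, 0, 0, 0, 0, 0.115],
    [100, 0, 0, 0, 0, 0, 0.115],
    [100, 0, 0, 0, 0, 0, 0]
  ]
}}

```text
time: 6.32
eef_pos: [502.5, 161.8, 201.0]
tcp_rot: [178.1, -6.5, -178.8]
wrist_force: [0.1, 0.1, -0.9]
grip_width: 85.5
grasp_force: 0.0
```

```bash
sed -i "s/\[180,0,0\]/[180,0,180]/" d.py; python3 -c "
from d import *
delta((454,166,158),15)"
```

```text
pos [502.5 161.8 201. ] j [ 23.  43. -71. 113.  40.  62.  25.] shift [-0.485  0.042 -0.43 ] turn [-0.0073 -0.24    0.047 ] grip 85.47590770194091 0.0 F [ 0.1  0.1 -0.9]
```

>>> {"method": "move_arm", "body": {
  "steps": [
    [100, -0.1, 0.01, -0.1, 0, -0.06, 0.01],
    [100, -0.1, 0.01, -0.1, 0, -0.06, 0.01],
    [100, -0.1, 0.01, -0.1, 0, -0.06, 0.01],
    [100, -0.08, 0.01, -0.1, 0, -0.06, 0.01],
    [100, 0, 0, 0, 0, 0, 0]
  ]
}}

```text
time: 6.95
eef_pos: [462.4, 165.7, 160.8]
tcp_rot: [179.5, 15.1, -175.0]
wrist_force: [1.1, 0.4, 0.4]
grip_width: 84.9
grasp_force: 0.0
```

```bash
python3 -c "
from d import *
delta((463.6,167,140.5),20);delta((490.8,169.7,65.3),20)"
```

```text
pos [462.4 165.7 160.8] j [ 13.  32. -60. 134.  71.  38.  -7.] shift [ 0.012  0.013 -0.203] turn [-0.0002 -0.0549  0.0047] grip 84.88470640285398 0.0 F [1.1 0.4 0.4]
pos [462.4 165.7 160.8] j [ 13.  32. -60. 134.  71.  38.  -7.] shift [ 0.284  0.04  -0.955] turn [-0.0002 -0.0549  0.0047] grip 84.88470640285398 0.0 F [1.1 0.4 0.4]
```

>>> {"method": "move_arm", "body": {
  "steps": [
    [100, 0, 0.01, -0.16, 0, -0.055, 0.002],
    [100, 0, 0, -0.16, 0, -0.055, 0.002],
    [100, 0.15, 0.01, -0.32, 0, 0, 0],
    [100, 0, 0, 0, 0, 0, 0]
  ]
}}

```text
time: 7.45
eef_pos: [479.8, 167.8, 95.4]
tcp_rot: [-179.5, 24.5, -174.5]
wrist_force: [0.1, -0.0, -0.4]
grip_width: 85.3
grasp_force: 0.0
```

Run:
```python
from d import *
import cv2
delta((492.3,169.9,66.0),25)
f=arm.grab_frame("scene")["frame"];g=arm.grab_frame("top")["frame"]
o=np.hstack([cv2.resize(f[180:350,270:450],(400,378),interpolation=2),cv2.resize(g[150:320,150:330],(400,378),interpolation=2)])
cv2.imwrite("pics/pre2.png",o[:,:,::-1])
```

```text
pos [479.8 167.8  95.4] j [  3.  41. -54. 142. 105.  46. -42.] shift [ 0.125  0.021 -0.294] turn [ 0.0053 -0.0054  0.0031] grip 85.34781764017595 0.0 F [ 0.1 -0.  -0.4]
```

View pics/pre2.png

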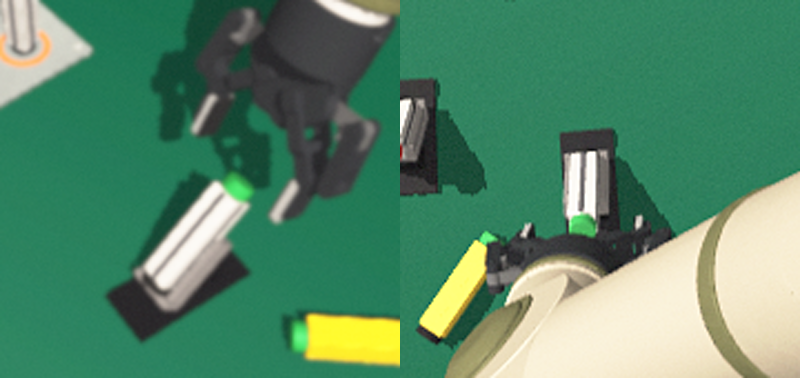

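The picture shows the fingers straddling the cap: it sits at (238,186) between fingertips at (205,115) and (285,205). I'll advance and close.

>>> {"method": "move_arm", "body": {
  "steps": [
    [100, 0.06, 0.01, -0.15, 0.003, -0.003, 0.002],
    [100, 0.065, 0.01, -0.145, 0.002, -0.002, 0.001],
    [100, 0, 0, 0, 0, 0, 0]
  ]
}}

```text
time: 7.92
eef_pos: [492.0, 169.9, 68.3]
tcp_rot: [-179.9, 25.2, -174.2]
wrist_force: [-0.8, -0.5, 1.2]
grip_width: 85.3
grasp_force: 0.0
```

```bash
python3 -c "
from d import *
delta((492.3,169.9,66.0),25)"
```

```text
pos [492.  169.9  68.3] j [  3.  45. -53. 142. 111.  50. -45.] shift [ 0.003 -0.    -0.023] turn [ 0.0003  0.0023 -0.0016] grip 85.29617539092627 0.0 F [-0.8 -0.5  1.2]
```

>>> {"method": "move_arm", "body": {
  "steps": [
    [0, 0, 0, 0, 0, 0, 0],
    [0, 0, 0, 0, 0, 0, 0],
    [0, 0, 0, 0, 0, 0, 0],
    [0, 0, 0, 0, 0, 0, 0],
    [0, 0, 0, 0, 0, 0, 0],
    [0, 0, 0, 0, 0, 0, 0]
  ],
  "grip_force": 60
}}

```text
time: 8.68
eef_pos: [491.7, 170.6, 68.1]
tcp_rot: [-179.9, 25.3, -174.1]
wrist_force: [-1.5, 0.2, 6.4]
grip_width: 23.2
grasp_force: 60.3
```

```bash
python3 -c "
from d import *
delta((492.3,169.9,66.0),25)"
```

```text
pos [491.7 170.6  68.1] j [  3.  45. -53. 142. 111.  50. -45.] shift [ 0.006 -0.007 -0.021] turn [ 0.0003  0.0029 -0.0033] grip 23.20266017495404 60.34401476383209 F [-1.5  0.2  6.4]
```

>>> {"method": "move_arm", "body": {
  "steps": [
    [0, 0, 0, 0.1, 0, 0, 0],
    [0, 0, 0, 0.25, 0, 0, 0],
    [0, 0, 0, 0.3, 0, 0, 0],
    [0, 0, 0, 0.3, 0, 0, 0],
    [0, 0, 0, 0.3, 0, 0, 0],
    [0, 0, 0, 0, 0, 0, 0]
  ]
}}

```text
time: 9.43
eef_pos: [492.2, 170.7, 195.3]
tcp_rot: [-180.0, 25.5, -174.1]
wrist_force: [0.3, -0.3, -1.9]
grip_width: 22.8
grasp_force: 60.0
```

```bash
python3 -c "
from d import *
delta((560,0,260),5);delta((560,-150,260),-20)"
```

```text
pos [492.2 170.7 195.3] j [  7.  26. -53. 136.  85.  34. -19.] shift [ 0.678 -1.707  0.647] turn [-0.0224  0.2263 -0.0027] grip 22.763817785470295 59.955947175621986 F [ 0.3 -0.3 -1.9]
pos [492.2 170.7 195.3] j [  7.  26. -53. 136.  85.  34. -19.] shift [ 0.678 -3.207  0.647] turn [-0.0501  0.5027 -0.0027] grip 22.763817785470295 59.955947175621986 F [ 0.3 -0.3 -1.9]
```

>>> {"method": "move_arm", "body": {
  "steps": [
    [0, 0.136, -0.34, 0.13, -0.0045, 0.0453, 0],
    [0, 0.136, -0.34, 0.13, -0.0045, 0.0453, 0],
    [0, 0.136, -0.34, 0.13, -0.0045, 0.0453, 0],
    [0, 0.136, -0.34, 0.13, -0.0045, 0.0453, 0],
    [0, 0.136, -0.34, 0.13, -0.0045, 0.0453, 0]
  ]
}}

```text
time: 10.05
eef_pos: [552.1, 14.4, 249.0]
tcp_rot: [-179.4, 6.4, -174.1]
wrist_force: [1.4, 0.2, -1.7]
grip_width: 23.0
grasp_force: 59.7
```

>>> {"method": "move_arm", "body": {
  "steps": [
    [0, -0.02, -0.355, 0, -0.004, 0.04, 0],
    [0, -0.02, -0.355, 0, -0.004, 0.04, 0],
    [0, -0.02, -0.355, 0, -0.004, 0.04, 0],
    [0, -0.02, -0.355, 0, -0.004, 0.04, 0],
    [0, -0.02, -0.355, 0, -0.004, 0.04, 0],
    [0, -0.02, -0.355, 0, -0.004, 0.04, 0],
    [0, -0.02, -0.355, 0, -0.004, 0.035, 0],
    [0, 0, 0, 0, 0, 0, 0]
  ]
}}

```text
time: 11.05
eef_pos: [537.9, -235.7, 247.0]
tcp_rot: [-179.3, -18.4, -174.4]
wrist_force: [0.1, -0.1, -1.5]
grip_width: 22.9
grasp_force: 59.9
```

```bash
python3 -c "
from d import *
delta((545.2,-248.7,200),-19.7)"
```

```text
pos [ 537.9 -235.7  247. ] j [ 48.  42. -57.  96.  34.  82.  76.] shift [ 0.073 -0.13  -0.47 ] turn [ 0.0055  0.0147 -0.0021] grip 22.89439655369239 59.860769882798195 F [ 0.1 -0.1 -1.5]
```

>>> {"method": "move_arm", "body": {
  "steps": [
    [0, 0.04, -0.06, -0.24, 0.003, 0.008, -0.001],
    [0, 0.033, -0.07, -0.23, 0.0025, 0.0067, -0.001],
    [0, 0, 0, 0, 0, 0, 0]
  ]
}}

```text
time: 11.42
eef_pos: [544.9, -245.8, 199.4]
tcp_rot: [179.8, -19.7, -174.1]
wrist_force: [-0.4, -0.6, -1.1]
grip_width: 23.1
grasp_force: 59.8
```

Run:
```python
from d import *
from h import *
delta((545.2,-248.7,200),-19.7)
F={n:arm.grab_frame(n) for n in("scene","top")}
for n in F: np.savez(n+"1.npz",**F[n])
f,g=F["scene"]["frame"],F["top"]["frame"]
o=np.hstack([cv2.resize(f[60:230,170:330],(400,425),interpolation=2),cv2.resize(g[130:300,340:500],(400,425),interpolation=2)])
cv2.imwrite("pics/place.png",o[:,:,::-1])
```

```text
pos [ 544.9 -245.8  199.4] j [ 47.  46. -55.  96.  36.  80.  76.] shift [ 0.003 -0.029  0.006] turn [-0.0018 -0.0004 -0.0031] grip 23.129480680991865 59.751096367836 F [-0.4 -0.6 -1.1]
```

View pics/place.png

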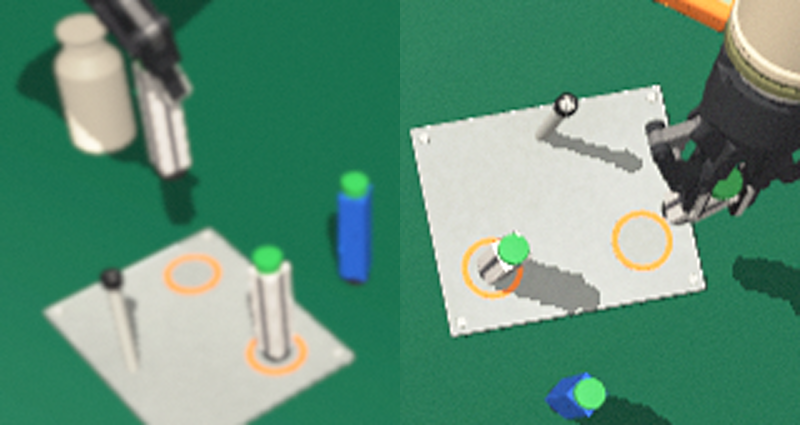

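The picture shows the held post hanging almost upright, with its foot at about (168,172) in the left crop. The empty ring is below at (192,273) in the left crop and (642,240) in the right. Next I'll check the tilt and foot height numerically.

Run:
```python
from h import *
S=dict(np.load("scene1.npz"))
for z in(105,115,127,139,200):print(z,proj(S,(551.4,-245.2,z)).round(1))
a=proj(S,(551.4,-245.2,127));b=proj(S,(551.4,-245.2,195));d=b-a;print("vertical dir deg",np.degrees(np.arctan2(d[0],-d[1])), "per deg tilt: x-tilt",proj(S,(551.4+1.2,-245.2,195))-b,"y",proj(S,(551.4,-245.2+1.2,195))-b)
fr=S["frame"];hsv=cv2.cvtColor(fr,cv2.COLOR_RGB2HSV)
for r in range(92,136,3):
    row=hsv[r,215:255]; nong=np.nonzero((row[:,1]<110)&(row[:,2]>110))[0]
    print(r,(nong[[0,-1]]+215) if len(nong) else None, fr[r,228:250,1].tolist() if r>=122 else "")
# standing post reference
X=(522-0,-124.4)
```

```text
105 [241.4 135.6]
115 [240.8 131.8]
127 [240.  127.1]
139 [239.2 122.3]
200 [234.9  96.3]
vertical dir deg -9.457098595834383 per deg tilt: x-tilt [-0.56959575  0.16498364] y [0.22135519 0.30749144]
92 [215 245] 
95 [215 246] 
98 [215 245] 
101 [215 242] 
104 [215 243] 
107 [215 243] 
110 [215 244] 
113 [215 244] 
116 [215 245] 
119 [215 245] 
122 [230 246] [76, 97, 128, 139, 151, 181, 209, 227, 232, 227, 208, 163, 156, 191, 221, 227, 216, 184, 139, 119, 116, 116]
125 [232 246] [73, 75, 89, 104, 123, 158, 202, 227, 233, 231, 221, 187, 155, 173, 213, 222, 216, 188, 147, 119, 116, 115]
128 [234 240] [111, 108, 95, 80, 77, 99, 141, 184, 215, 218, 205, 166, 122, 98, 91, 82, 80, 91, 104, 110, 113, 114]
131 None [116, 115, 114, 113, 108, 92, 75, 72, 70, 66, 60, 58, 58, 57, 62, 64, 66, 70, 73, 76, 83, 98]
134 None [115, 115, 115, 117, 112, 102, 83, 73, 68, 72, 71, 67, 70, 72, 71, 70, 71, 70, 78, 86, 98, 105]
```

>>> {"method": "move_arm", "body": {
  "steps": [
    [0, 0.003, -0.025, -0.25, -0.002, 0, -0.003],
    [0, 0, 0, -0.3, 0, 0, 0],
    [0, 0, 0, -0.3, 0, 0, 0],
    [0, 0, 0, -0.15, 0, 0, 0],
    [0, 0, 0, -0.08, 0, 0, 0],
    [0, 0, 0, 0, 0, 0, 0],
    [0, 0, 0, 0, 0, 0, 0]
  ]
}}

```text
time: 12.4
eef_pos: [546.7, -247.9, 95.5]
tcp_rot: [-179.9, -19.4, -174.4]
wrist_force: [0.3, -0.7, -0.3]
grip_width: 22.8
grasp_force: 59.8
```

Run:
```python
from d import *
from h import *
delta((545.2,-248.3,78),-19.7)
F={n:arm.grab_frame(n) for n in("scene","top")}
for n in F: np.savez(n+"2.npz",**F[n])
f,g=F["scene"]["frame"],F["top"]["frame"]
o=np.hstack([cv2.resize(f[120:220,200:300],(400,400),interpolation=2),cv2.resize(g[180:280,380:480],(400,400),interpolation=2)])
cv2.imwrite("pics/place2.png",o[:,:,::-1])
```

```text
pos [ 546.7 -247.9   95.5] j [ 45.  52. -51. 100.  42.  72.  71.] shift [-0.015 -0.004 -0.175] turn [ 0.0012  0.0034 -0.0001] grip 22.813883492070143 59.76333059370518 F [ 0.3 -0.7 -0.3]
```

View pics/place2.png

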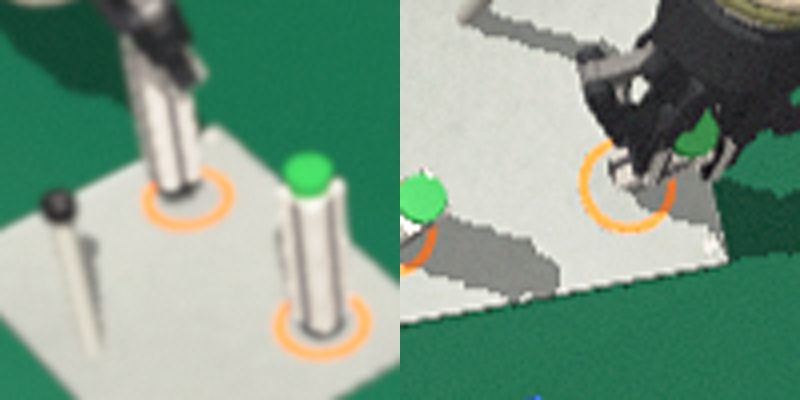

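The picture shows the foot at (178,190), just above the centre of the ring at (188,200). I'll lower it gently until it touches.

>>> {"method": "move_arm", "body": {
  "steps": [
    [0, -0.01, 0, -0.07, 0.001, 0.003, 0],
    [0, -0.005, 0, -0.05, 0, 0, 0],
    [0, 0, 0, -0.02, 0, 0, 0],
    [0, 0, 0, 0, 0, 0, 0],
    [0, 0, 0, 0, 0, 0, 0]
  ]
}}

```text
time: 13.12
eef_pos: [544.8, -247.8, 80.7]
tcp_rot: [180.0, -19.7, -174.4]
wrist_force: [-0.2, -0.8, -1.6]
grip_width: 23.5
grasp_force: 59.8
```

>>> {"method": "move_arm", "body": {
  "steps": [
    [0, 0, 0, -0.015, 0, 0, 0],
    [0, 0, 0, -0.01, 0, 0, 0],
    [0, 0, 0, 0, 0, 0, 0]
  ]
}}

```text
time: 13.5
eef_pos: [545.0, -247.8, 79.5]
tcp_rot: [-180.0, -19.7, -174.4]
wrist_force: [-0.8, -0.1, 9.6]
grip_width: 23.2
grasp_force: 61.1
```

The wrist force rose by about 11 N, so the foot is down at the expected height. I'll ease the grip so the post settles flat, then open.

>>> {"method": "move_arm", "body": {
  "steps": [
    [0, 0, 0, 0, 0, 0, 0],
    [0, 0, 0, 0, 0, 0, 0],
    [0, 0, 0, 0, 0, 0, 0]
  ],
  "grip_force": 20
}}

```text
time: 13.88
eef_pos: [545.0, -247.8, 79.5]
tcp_rot: [-180.0, -19.7, -174.4]
wrist_force: [-1.0, 0.4, 10.4]
grip_width: 22.9
grasp_force: 61.1
```

Run:
```python
from d import *
from h import *
delta((545.2,-248.3,78),-19.7)
S=arm.grab_frame("scene")
f=S["frame"];cv2.imwrite("pics/place3.png",cv2.resize(f[120:220,200:300],(500,500),interpolation=2)[:,:,::-1])
```

```text
pos [ 545.  -247.8   79.5] j [ 45.  53. -51. 100.  43.  71.  71.] shift [ 0.002 -0.005 -0.015] turn [ 0.0005 -0.0002 -0.0002] grip 22.864535224348625 61.07539750635624 F [-1.   0.4 10.4]
```

View pics/place3.png

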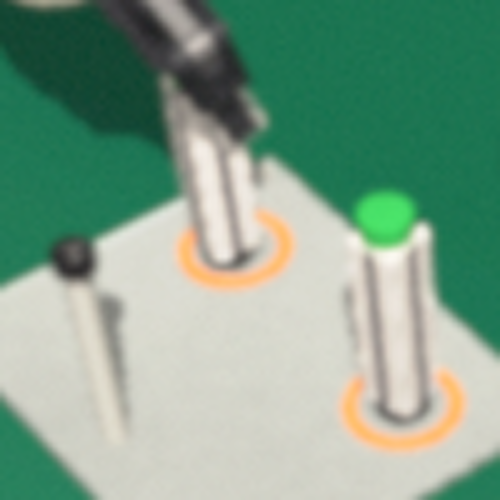

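The foot is inside the ring but about 4–5 mm off centre, towards +x: foot at (227,250), ring centre (237,248). I'll lift it slightly, re-centre and set it down again.

>>> {"method": "move_arm", "body": {
  "steps": [
    [0, 0, 0, 0.05, 0, 0, 0],
    [0, -0.045, 0, 0, 0, 0, 0],
    [0, 0, 0, -0.02, 0, 0, 0],
    [0, 0, 0, -0.02, 0, 0, 0],
    [0, 0, 0, -0.01, 0, 0, 0],
    [0, 0, 0, 0, 0, 0, 0]
  ],
  "grip_force": 60
}}

```text
time: 14.68
eef_pos: [540.2, -247.9, 79.5]
tcp_rot: [-179.9, -19.8, -174.4]
wrist_force: [-2.4, 0.0, 14.0]
grip_width: 23.2
grasp_force: 61.4
```

>>> {"method": "move_arm", "body": {
  "steps": [
    [29, 0, 0, 0, 0, 0, 0],
    [32, 0, 0, 0, 0, 0, 0],
    [38, 0, 0, 0, 0, 0, 0],
    [48, 0, 0, 0, 0, 0, 0],
    [60, 0, 0, 0, 0, 0, 0],
    [70, 0, 0, 0, 0, 0, 0],
    [70, 0, 0, 0, 0, 0, 0]
  ]
}}

```text
time: 15.55
eef_pos: [540.2, -247.9, 78.1]
tcp_rot: [180.0, -19.7, -174.4]
wrist_force: [-0.1, 0.1, -0.1]
grip_width: 59.6
grasp_force: 0.0
```

Run:
```python
from d import *
from h import *
delta((545.2,-248.3,78),-19.7)
S=arm.grab_frame("scene")
f=S["frame"];cv2.imwrite("pics/rel.png",cv2.resize(f[120:220,200:300],(500,500),interpolation=2)[:,:,::-1])
```

```text
pos [ 540.2 -247.9   78.1] j [ 45.  53. -51. 101.  43.  71.  71.] shift [ 0.05  -0.004 -0.001] turn [ 0.     -0.0005 -0.0002] grip 59.63034035454943 0.0 F [-0.1  0.1 -0.1]
```

View pics/rel.png

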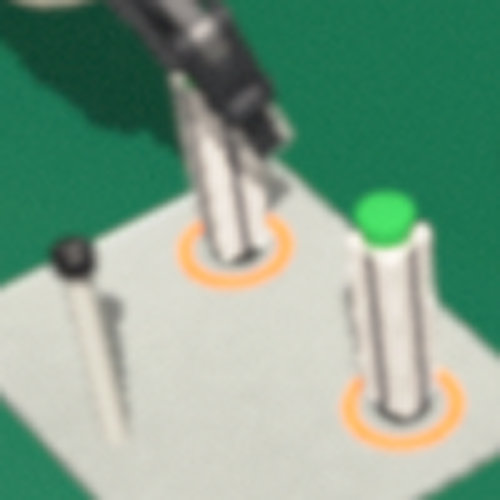

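The post is released and standing centred in the ring, foot at (235,250). I'll retract along the tool axis.

>>> {"method": "move_arm", "body": {
  "steps": [
    [70, 0.05, 0.005, 0.14, 0, 0, 0],
    [70, 0.1, 0.01, 0.28, 0, 0, 0],
    [70, 0.1, 0.01, 0.28, 0, 0, 0],
    [70, 0.1, 0.01, 0.28, 0, 0, 0],
    [70, 0.1, 0.01, 0.28, 0, 0, 0],
    [70, 0, -0.3, 0.3, 0, 0, 0],
    [70, 0, -0.5, 0.2, 0, 0, 0],
    [70, 0, -0.5, 0, 0, 0, 0]
  ]
}}

```text
time: 16.6
eef_pos: [586.3, -374.3, 257.6]
tcp_rot: [-179.9, -19.5, -174.4]
wrist_force: [1.3, 0.0, 0.9]
grip_width: 59.7
grasp_force: 0.0
```

>>> {"method": "move_arm", "body": {
  "steps": [
    [70, 0, 0, 0, 0, 0, 0],
    [70, 0, 0, 0, 0, 0, 0],
    [70, 0, 0, 0, 0, 0, 0],
    [70, 0, 0, 0, 0, 0, 0],
    [70, 0, 0, 0, 0, 0, 0],
    [70, 0, 0, 0, 0, 0, 0],
    [70, 0, 0, 0, 0, 0, 0],
    [70, 0, 0, 0, 0, 0, 0]
  ]
}}

```text
time: 17.6
eef_pos: [585.2, -373.4, 254.1]
tcp_rot: [-180.0, -19.7, -174.4]
wrist_force: [-0.1, -0.8, 0.1]
grip_width: 59.5
grasp_force: 0.0
```

Run:
```python
from d import *
from h import *
F={n:arm.grab_frame(n) for n in("scene","top")}
S,T=F["scene"],F["top"]
f,g=S["frame"],T["frame"]
o=np.hstack([cv2.resize(f[100:300,170:370],(400,400),interpolation=2),cv2.resize(g[150:310,360:520],(400,400),interpolation=2)])
cv2.imwrite("pics/end.png",o[:,:,::-1])
G=([45,150,140],[75,255,255])
a,na=cen(mask(S,*G,(225,120,255,150)));b,nb=cen(mask(T,*G,(435,200,470,240)));print(a,na,b,nb,tri(S,a,T,b))
```

```text
[240.82417582 131.27472527] 91 [451.  219.1] 10 (array([ 548.76560781, -249.90985107,  111.91899721]), np.float64(0.5171390963068926))
```

View pics/end.png

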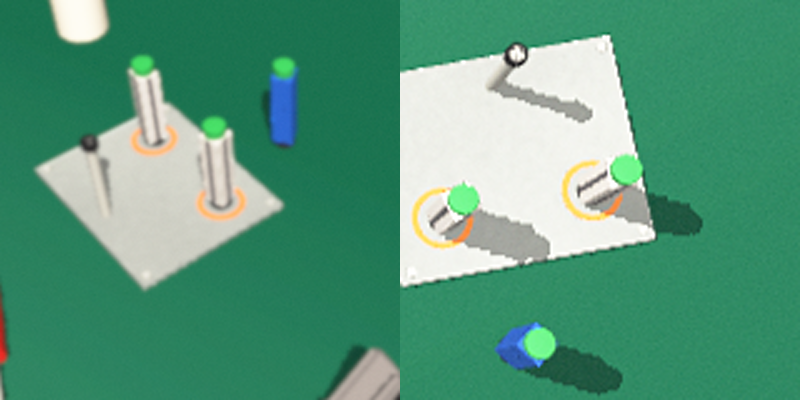

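Both posts stand upright in their rings: ours has its cap at (143,65) and ring at (154,140) in the left crop, and the other has its cap at (213,127). The new post's cap triangulates to (549,-250,112), right above the ring centre, after more than a second standing with the robot clear.

```bash
python3 -c "
from cell import arm
print(arm.sign_off())"
```

```text
the job is handed in; nothing more can be done
None
```

The long green-capped post now stands by itself, upright in the empty orange ring, the other posts were left alone, and I handed the job in at about 18 s; no verdict came back.

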